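# Seat and lock the tube block on the block mixer

### The arm

A 6-joint arm with a two-finger parallel gripper is mounted at the origin on the work surface. World frame = base frame: x ahead of the robot, y to its left, z up, the work surface at z = 0. Lengths are in m, angles in rad, forces in N, time in s.
With the tool pointing down it reaches from about 0.3 to 0.85 m from the base axis. Payload 4.2 kg.
Tool frame: the origin (TCP) lies midway between the tips of the shut fingers; the grasp point (between the pads) lies 19 mm behind it; z points along the fingers, y is the line along which they close (so a half turn about z gives the same grasp; the last joint's range is limited). The gripper opens to 91 mm and grips with 3 to 60 N. Pads are 32 mm wide; open, the fingers measure 118 mm over their backs; the gripper's body (76 mm by 178 mm) begins 60 mm behind the grasp point.
Start: joints at [1.154, 0.32, 1.565, -0, 1.257, -0.02], TCP at [0.222, 0.53, 0.214] pointing down, gripper open.
Joint ranges: [-3.11, 3.11], [-0.84, 2.01], [0.21, 2.61], [-1.34, 4.49], [0.05, 2.63], [-2.56, 2.56]. Speed limits (rad/s): [2.57, 2.57, 3.14, 3.14, 3.14, 3.14].

### API

Orientations are given as a rotation vector (axis times angle).
In Python, from cell import bot, vision, finish_job gives the robot as it stands.
- The arm moves only by the shell command python3 -m pendant 'ROWS'. ROWS is JSON, a list of rows, each a list of 7 numbers: the closure in counts, from 0 (fully open) to 255 (shut), then the shift along the tool's x, y, z in m, then the turn, a rotation vector about the tool's x, y, z in rad. In form: [[grip, dx, dy, dz, ax, ay, az], ...]. A call has exactly 8 rows; each row is the pose to reach, as a shift and turn from the pose commanded when the call began, along the tool's axes at that moment; what a row does not reach only later rows make up. A row lasts 1/10 s, in which the tool goes at most 50 mm and 8.59 degrees, less where a joint would pass 70% of its speed; a pose out of reach is approached as far as the arm can. A call with a gripper value outside its range is refused whole. The fingers move at their own pace and stop on an object; the grip force is fixed at half the most. Time passes only in rows, so rows that repeat a pose let the fingers close, or fill a call up. It gives the time, the measured TCP pose, the force, the opening and the grip force at its end, in the units of the state.
- bot.read_state(): the state, without advancing time (a new reading comes with each control period).
- vision.read_camera(name): name is "side" or "top"; returns a dict with "img" (384x512x3 uint8, red, green, blue), "fovy" (degrees; the focal length in pixels is half the picture's height over the tangent of half this angle, whatever the lens; pixels are square), "cx", "cy" (the principal point, pixels), "view" (4x4, takes a point from world to camera coordinates). Camera axes: x right, y up, looking along -z (the intrinsics and any distortion apply to the point x, -y, -z); pixel columns grow to the right and rows downward; lengths in m; the calibration is good to about 2 mm. A picture is of the moment at which its call begins. There is no depth.
- finish_job(): hands the job in; it is judged then, once.
The state is a dict: "time": time; "q": joint angles; "qd": joint speeds; "joint_torque": joint torques, N m; "tcp_pos": TCP position; "orientation": TCP orientation; "contact_force": force on the tool from outside, world axes, zero at the start; "torque": the same for the moment, N m; "width": opening from 0.0 (shut) to 1.0 (fully open); "gripper_force": force on a finger pad.
Only numpy, scipy, OpenCV 4.12 (cv2) and the standard library are available. Lean on these libraries where they do the work, as an engineer would, in place of code of your own. Each camera call takes 0.05 s, during which the arm holds its last target. There are 200 camera calls.

### The job

The tube block on the mixer has not been pushed fully home. Slide it gently along its rails until it rests against the end stop, then lock it in: pinch both orange release tabs of the black knob together, lightly and evenly, keep them pinched while you turn the knob clockwise until you feel its stop, no harder, and let go there so that the tabs click out and the blue arm stays behind the block's lug. Do not ram the block into its stop, crush the thin plastic tabs or force the knob while a tab is caught or against its stop, and leave the two bottles and the tip box where they are.

Things in the scene. Friction and masses are not known exactly. Their poses are not given: they have to be found in the camera images.
- mixer: White bench mixer, 250 x 300 mm, fixed. Origin: centre of its underside, on the bench. Its +x is the way the block slides home. Deck top at z=100 mm. Two dark rails along x at y=+-32.5 to 43.5 mm, 12 mm high, lips over the block's foot. End stop face at x=93 mm, 16 mm high.
- block: Loose aluminium tube block, 0.4 to 0.65 kg, 96 (x) x 60 (y) x 42 mm high, caps to 52 mm; foot 72 mm wide, 6 mm high under the rail lips, 1.5 mm play. Blue lock lug at its back left corner, out to y=90 mm, 14 to 25 mm up, flush with the back face. Origin: centre of underside, axes as the mixer's. Home at mixer x=45 mm; starts 15 to 35 mm short. Push its back face above the rails, or grip its 60 mm.
- clamp (a joint): Angle (rad) of the knob with its blue arm: 0 open, positive clockwise from above. The lock stop is adjustable and may be anywhere from 0.88 to 1.40: turn until it is felt. A spring returns the knob to 0 (0.07 N m at 0, 0.16 N m at 1.4), friction 0.015 N m. Let go at the stop, it latches, settling 0.03 rad back; let go over 0.1 rad short, it does not latch.
- knob_grip (a point): On the knob's vertical turning axis, at mid-height of the orange tabs, 150 mm above the bench; at mixer x=-75, y=70 mm. Turns with the knob: x along the blue arm, y from tab_b to tab_a. Knob 39 mm diameter, top 20 mm above this point. Arm 70 mm long, its top 26 mm below this point; open it points to the mixer's left, locked it points to the block and stands behind its lock lug.
- tab_a: Orange release tab on the knob's +y side, flat outer face 16 mm wide, 26 mm high (centred at knob_grip height), 29 mm out from the axis, so 58 mm over both tabs. Moves in 5 mm against a spring (4.5 N out, 12 N fully in); its toe leaves the collar notch after about 4 mm. Both tabs must be in to turn. Origin: on the knob axis at deck height when out, moves with the tab.
- tab_b: The same tab on the knob's -y side, moving in towards +y.
- collar: Fixed grey notched collar with its stop quadrant on the deck round the foot of the knob, 64 mm diameter, 13 mm high. Notches catch the toes of both tabs at the open and the lock angle; in between the toes slide along its inside. Origin: on the knob axis at deck height.
- buffer: Loose plastic bottle with a blue cap, 68 mm diameter, 165 mm high, standing on the bench to the mixer's right. Origin: centre of its underside.
- dropper: Loose small white bottle with a black cap, 32 mm diameter, 85 mm high, on the bench to the mixer's right. Origin: centre of its underside.
- tips: Loose pipette-tip box, grey with a yellow top, 118 x 80 x 52 mm, on the bench to the mixer's left. Origin: centre of its underside.
Mind the look-alikes: they are no part of the job. Leave any purple look-alike of the block alone.

How it is judged:
On the way, in this order (a step that is already met when the one before it is completed fails the run):
1. the block is home against the end stop (within 2.5 mm) while the clamp is still open (x of block in the frame of mixer above 0.0425 m and value of joint clamp below 0.1 rad), for 0.2 s.
2. the knob is turned to its lock end (beyond 0.8 rad) (value of joint clamp above 0.8 rad), for 0.2 s.
At the end, for the whole second after the job is handed in: The knob stays beyond 0.8 rad by itself, at rest, with both tabs clicked out into the lock notches (within 2 mm of fully out) and the tube block flat between its rails and within 3 mm of its end stop (value of joint clamp above 0.8 rad and horizontal distance between each of tab_a, tab_b and collar below 0.002 m and velocity of joint clamp between -0.1 and 0.1 rad/s and x of block in the frame of mixer above 0.042 m and linear speed of block below 0.01 m/s and angle between block's own z axis and vertical below 0.05 rad); the robot touches nothing.
It fails at once if the block is rammed or pressed hard: over 40 N between block and mixer (contact force between block and mixer above 40 N).
It fails at once if the tabs are crushed or the knob overstrained: over 35 N between the fingers and either tab (contact force between the fingers and tab_a above 35 N or contact force between the fingers and tab_b above 35 N).
It fails at once if the knob is forced while a tab is caught, or against its stop: over 25 N between a tab and the collar (contact force between any of tab_a, tab_b and collar above 25 N).
It fails at once if a bottle or the tip box is moved by more than 15 mm (distance of any of buffer, dropper, tips from where it was at the start of the episode above 0.015 m).
It also fails if it takes over 61 s, if anything falls off the work surface, if the arm or the gripper's body presses on something with over 40 N, if the wrist force passes 120 N, or if a joint passes its speed limit or range.

## Working session

There is one attempt and no reset: what is moved stays moved. The work goes in short steps, Python scripts to look and compute and a shell command to move; the robot and the scene stay as the last step left them, time stands still between calls to the robot, and variables do not carry over. Pictures are saved under pics/ and viewed, at most 10 in all, crops included, and the job is handed in when it is done.

```bash
ls; mkdir -p pics
python3 - <<'E'
from cell import bot,vision
import cv2,numpy as np
for n in("side","top"):
    c=vision.read_camera(n); cv2.imwrite(f"pics/{n}0.png",c["img"][:,:,::-1]); np.savez(f"{n}0.npz",**c)
    print(n,c["fovy"],c["cx"],c["cy"],np.round(c["view"],4).tolist(),[k for k in c])
print(bot.read_state())
E
```

```text
pics
side 45.941330280714595 256.31106608122894 188.75356533108402 [[0.9925, -0.1217, 0.0096, -0.625], [0.0657, 0.5987, 0.7983, -0.1082], [-0.1028, -0.7917, 0.6022, -1.0428], [0.0, 0.0, 0.0, 1.0]] ['img', 'fovy', 'cx', 'cy', 'view']
top 57.86385898441881 251.7450002535343 184.55042630054663 [[-0.0132, -0.9999, -0.0095, -0.0383], [0.9958, -0.014, 0.09, -0.6135], [-0.0901, -0.0083, 0.9959, -1.0035], [0.0, 0.0, 0.0, 1.0]] ['img', 'fovy', 'cx', 'cy', 'view']
{'time': 0.1, 'q': array([ 1.15400365e+00,  3.20205657e-01,  1.56554779e+00,  1.00630526e-05,
        1.25739082e+00, -1.99905277e-02]), 'qd': array([-0.0008471 , -0.00191988, -0.00223527,  0.00022427,  0.00113762,
       -0.00130933]), 'joint_torque': array([-1.51242395e-03, -4.13329589e+01, -2.32510650e+01,  7.27124163e-02,
        4.21103602e-02, -4.85180954e-05]), 'tcp_pos': array([0.22203055, 0.529917  , 0.21322075]), 'orientation': array([-6.19150778e-01, -3.07962339e+00,  2.37586905e-03]), 'contact_force': array([ 0.28906161,  0.06329296, -0.15705228]), 'torque': array([-0.04347266,  0.02421395, -0.02987399]), 'gripper_force': 0.0, 'width': 1.0006809834162833}
```

View pics/top0.png

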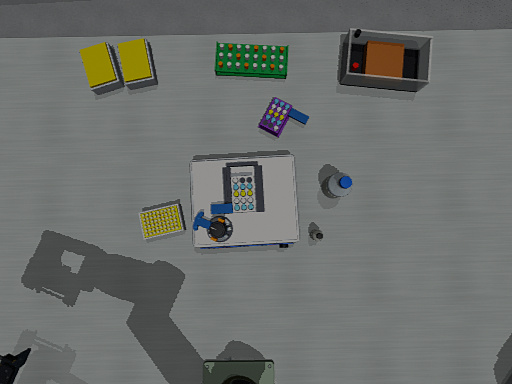

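View pics/side0.png

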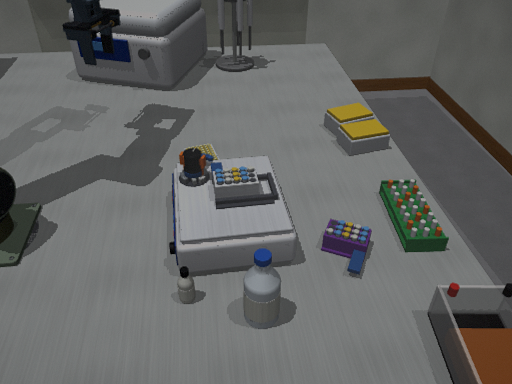

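The two tube blocks are the purple one at top (276,116) and the aluminium one on the mixer between the dark rails at (243,190), with its lug at (222,208). The second one is ours, since it is on the mixer and not purple. The knob is at (219,229) and its blue arm points left. I'll confirm with an enlarged crop.

Run:
```python
import cv2,numpy as np
a=cv2.imread("pics/top0.png")[140:260,180:310]; b=cv2.imread("pics/side0.png")[135:275,160:300]
A=cv2.resize(a,None,fx=4,fy=4,interpolation=cv2.INTER_CUBIC)
cv2.imwrite("pics/c1.png",cv2.resize(a,None,fx=5,fy=5,interpolation=cv2.INTER_CUBIC)[:600])
cv2.imwrite("pics/c2.png",cv2.resize(b,None,fx=4.2,fy=4.2,interpolation=cv2.INTER_CUBIC))
```

```text
(no output)
```

View pics/c1.png

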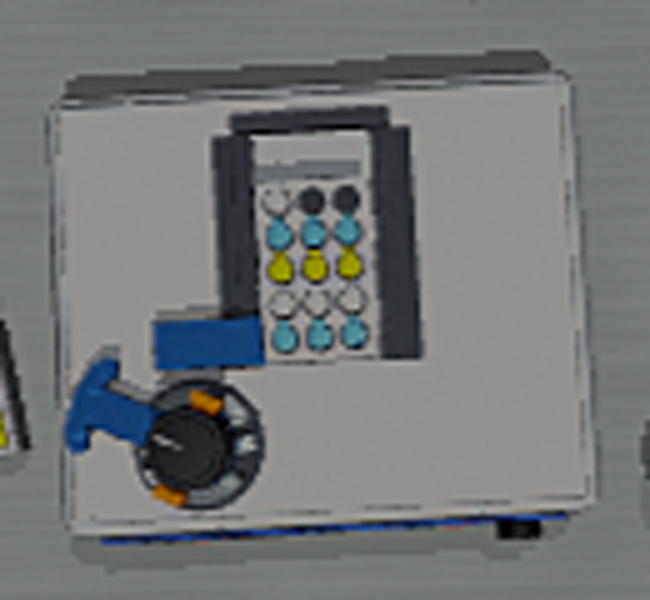

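View pics/c2.png

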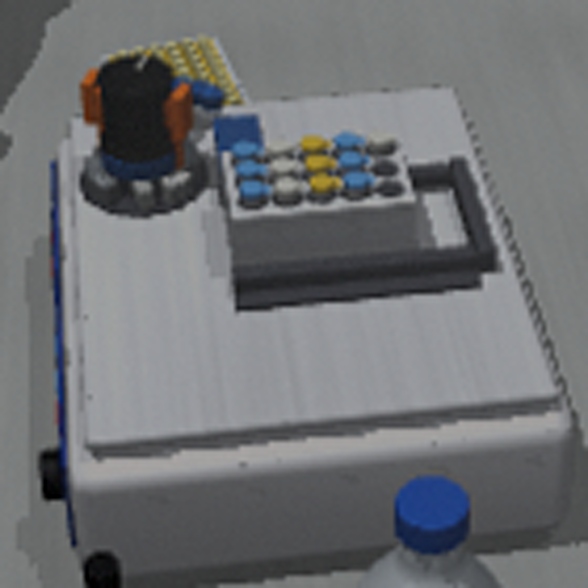

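The crops confirm it: silver block between the dark rails, its lug at crop (208,343), orange tabs at crop (205,402) and (168,495), and the arm pointing left.

```bash
cat > h.py <<'E'
import cv2,numpy as np
def ray(c,u,v):
    f=192/np.tan(np.radians(float(c["fovy"]))/2); R=c["view"][:3,:3]; t=c["view"][:3,3]
    d=R.T@np.array([(u-c["cx"])/f,-(v-c["cy"])/f,-1]); return -R.T@t,d
def onz(c,u,v,z):
    o,d=ray(c,u,v); return o+d*(z-o[2])/d[2]
def two(c1,p1,c2,p2):
    A=[];b=[]
    for c,p in((c1,p1),(c2,p2)):
        o,d=ray(c,*p); d=d/np.linalg.norm(d); P=np.eye(3)-np.outer(d,d); A.append(P);b.append(P@o)
    A=np.vstack(A);b=np.hstack(b); x=np.linalg.lstsq(A,b,rcond=None)[0]; return x,np.linalg.norm(A@x-b)
def blobs(img,lo,hi,box,amin=6):
    h=cv2.cvtColor(img,cv2.COLOR_RGB2HSV); m=cv2.inRange(h,np.array(lo),np.array(hi)); k=np.zeros_like(m); x0,y0,x1,y1=box; k[y0:y1,x0:x1]=255
    m&=k; n,l,s,c=cv2.connectedComponentsWithStats(m)
    return m,[(int(s[i,4]),c[i].round(2),s[i,:4]) for i in range(1,n) if s[i,4]>=amin]
E
python3 - <<'E'
from h import *
T=np.load("top0.npz");S=np.load("side0.npz")
print("cam",ray(T,0,0)[0],ray(S,0,0)[0])
for n,c,b in(("top",T,(185,145,305,255)),("side",S,(160,135,300,275))):
    for k,lo,hi in(("orange",(5,150,100),(17,255,255)),("blue",(100,150,60),(120,255,255))):
        print(n,k,blobs(c["img"],lo,hi,b)[1])
h=cv2.cvtColor(T["img"],cv2.COLOR_RGB2HSV)
# rails: dark
g=cv2.cvtColor(T["img"],cv2.COLOR_RGB2GRAY)
m=(g<85).astype(np.uint8)*255; k=np.zeros_like(m);k[158:214,218:268]=255;m&=k
cs=max(cv2.findContours(m,0,2)[0],key=cv2.contourArea); r=cv2.minAreaRect(cs);print("rails",r)
print("railcorners",[onz(T,*p,.112).round(4).tolist() for p in cv2.boxPoints(r)])
m=(g>135).astype(np.uint8)*255; k=np.zeros_like(m);k[145:255,185:305]=255;m&=k
cs=max(cv2.findContours(m,0,2)[0],key=cv2.contourArea); r=cv2.minAreaRect(cs);print("deck",r,g[235,270],g[150,250])
B=cv2.boxPoints(r)
P=np.array([onz(T,*p,.1) for p in B]);print(P.round(4).tolist(),P.mean(0))
print(np.linalg.norm(P-np.roll(P,1,0),axis=1))
E
```

```text
cam [ 0.51995205 -0.05523177  1.05418372] [ 0.52014421 -0.83684006  0.72034412]
top orange []
top blue [(201, array([221.31, 208.24]), array([211, 203,  22,  11], dtype=int32)), (180, array([200.86, 221.63]), array([193, 212,  19,  18], dtype=int32)), (14, array([285.5, 243. ]), array([279, 243,  14,   1], dtype=int32)), (14, array([250.5, 245. ]), array([244, 245,  14,   1], dtype=int32)), (14, array([264.93, 244.21]), array([260, 244,  12,   2], dtype=int32)), (15, array([216., 247.]), array([209, 247,  15,   1], dtype=int32)), (15, array([233., 246.]), array([226, 246,  15,   1], dtype=int32))]
side orange [(13, array([181.15, 154.23]), array([179, 152,   5,   6], dtype=int32)), (11, array([202.55, 156.64]), array([201, 155,   4,   4], dtype=int32))]
side blue [(14, array([208.29, 156.14]), array([206, 155,   6,   3], dtype=int32)), (60, array([215.58, 166.25]), array([211, 163,  11,   8], dtype=int32)), (20, array([173. , 197.5]), array([173, 188,   1,  20], dtype=int32)), (19, array([173.84, 222.32]), array([173, 215,   2,  17], dtype=int32)), (252, array([261.96, 256.99]), array([254, 249,  18,  18], dtype=int32))]
rails ((239.4672393798828, 186.943115234375), (50.794551849365234, 45.920623779296875), 86.633544921875)
railcorners [[0.6661, 0.0524, 0.112], [0.6718, -0.0733, 0.112], [0.5331, -0.0792, 0.112], [0.5275, 0.0449, 0.112]]
deck ((244.0395965576172, 201.3656768798828), (85.31625366210938, 104.73799896240234), 86.76029968261719) 144 120
[[0.6724, 0.1253, 0.1], [0.6847, -0.1654, 0.1], [0.4507, -0.1728, 0.1], [0.4383, 0.1115, 0.1]] [ 0.56152852 -0.02534441  0.1       ]
[0.2345356  0.29097314 0.23420684 0.28458239]
```

Run:
```python
from h import *
T=np.load("top0.npz");S=np.load("side0.npz")
t=blobs(T["img"],(5,110,60),(22,255,255),(205,215,230,245),3)[1];s=blobs(S["img"],(3,110,60),(22,255,255),(175,140,210,185),3)[1]
print(t,s)
p=[onz(T,*b[1],.162) for b in t];print(p,np.mean(p,0))
C=lambda u,v:(180+u/5,140+v/5)
for n,u,v,z in(("railL",212,140,.112),("railR",410,125,.112),("railRb",423,357,.112),("lugBL",157,371,.125),("lugTL",153,322,.125),("lugBR",263,364,.125),("blkBR",378,357,.142),("stopTL",230,115,.116),("stopTR",388,105,.116),("collar",200,445,.113),("knobtop",186,445,.17),("armT",95,405,.124)):
    print(n,onz(T,*C(u,v),z).round(4))
M=np.array([.5615,-.0253]);
def proj(c,X):
    q=c["view"][:3,:3]@X+c["view"][:3,3];f=192/np.tan(np.radians(float(c["fovy"]))/2);return c["cx"]+f*q[0]/-q[2],c["cy"]-f*q[1]/-q[2]
```

```text
[(24, array([220.79, 220.04]), array([218, 218,   7,   5], dtype=int32)), (22, array([213.59, 238.68]), array([210, 237,   8,   5], dtype=int32))] [(50, array([181.46, 157.84]), array([179, 151,   6,  15], dtype=int32)), (76, array([202.2 , 162.59]), array([199, 155,   7,  20], dtype=int32))]
[array([0.51067953, 0.03257961, 0.162     ]), array([0.46370521, 0.05117025, 0.162     ])] [0.48719237 0.04187493 0.162     ]
railL [0.6518 0.0324 0.112 ]
railR [ 0.6585 -0.0762  0.112 ]
railRb [ 0.5318 -0.0812  0.112 ]
lugBL [0.5261 0.0612 0.125 ]
lugTL [0.5523 0.0633 0.125 ]
lugBR [0.5291 0.0046 0.125 ]
blkBR [ 0.5318 -0.0568  0.142 ]
stopTL [0.6649 0.0221 0.116 ]
stopTR [ 0.6691 -0.0642  0.116 ]
collar [0.4862 0.0397 0.113 ]
knobtop [0.4883 0.041  0.17  ]
armT [0.5085 0.0945 0.124 ]
```

Mixer yaw is about 0.045 rad. The knob axis is near (0.487, 0.0415), the block's back face near x=0.53, so about 31 mm to go. I'll move in behind the block with the fingers shut.

```bash
cat > d.py <<'E'
# usage: d.py x y z yaw_of_tool_y -> needed shift/turn in tool axes (from measured pose)
import sys,numpy as np
from scipy.spatial.transform import Rotation as R
from cell import bot
s=bot.read_state(); r=R.from_rotvec(s["orientation"])
f=lambda a:np.round(a,4).tolist()
Y=r.as_matrix()[:,1]
print("t",round(s["time"],2),"tcp",f(s["tcp_pos"]),"yaw",round(float(np.arctan2(Y[1],Y[0])),4),"F",f(s["contact_force"]),"M",f(s["torque"]),"w",round(s["width"],4),"gf",s["gripper_force"],"q6",round(s["q"][5],3))
if len(sys.argv)>4:
    x,y,z,a=map(float,sys.argv[1:5])
    G=R.from_matrix(np.array([[np.sin(a),np.cos(a),0],[-np.cos(a),np.sin(a),0],[0,0,-1]]).T.T)
    print("shift",f(r.inv().apply(np.array([x,y,z])-s["tcp_pos"])),"turn",f((r.inv()*G).as_rotvec()))
E
python3 d.py .505 -.0277 .22 .045
python3 -m pendant '[[255,-0.03,-0.025,0,0,0,0],[255,-0.06,-0.05,-0.005,0,0,0.1],[255,-0.097,-0.081,-0.005,0,0,0.2],[255,-0.13,-0.11,-0.005,0,0,0.3],[255,-0.165,-0.14,-0.005,0,0,0.4],[255,-0.2,-0.17,-0.005,0,0,0.5],[255,-0.235,-0.2,-0.005,0,0,0.6],[255,-0.27,-0.23,-0.005,0,0,0.7]]'
python3 d.py .505 -.0277 .22 .045
```

```text
t 0.1 tcp [0.222, 0.5299, 0.2132] yaw 1.174 F [0.2891, 0.0633, -0.1571] M [-0.0435, 0.0242, -0.0299] w 1.0007 gf 0.0 q6 -0.02
time: 0.9
tcp_pos: [0.3826, 0.212, 0.2188]
orientation: [-1.643, -2.678, 0.0]
contact_force: [1.1, 0.4, -0.3]
width: 0.33
gripper_force: 0.0
t 0.9 tcp [0.3826, 0.212, 0.2188] yaw 0.4702 F [1.1332, 0.4108, -0.3007] M [-0.0132, -0.0089, 0.0144] w 0.3302 gf 0.0 q6 0.01Traceback (most recent call last):
  File "d.py", line 11, in <module>
    G=R.from_matrix(np.array([[np.sin(a),np.cos(a),0],[-np.cos(a),np.sin(a),0],[0,0,-1]]).T.T)
  File "scipy/spatial/transform/_rotation.pyx", line 1143, in scipy.spatial.transform._rotation.Rotation.from_matrix
ValueError: Non-positive determinant (left-handed or null coordinate frame) in rotation matrix 0: [[ 0.04498481  0.99898767  0.        ]
 [-0.99898767  0.04498481  0.        ]
 [ 0.          0.         -1.        ]].
Traceback (most recent call last):
  File "d.py", line 11, in <module>
    G=R.from_matrix(np.array([[np.sin(a),np.cos(a),0],[-np.cos(a),np.sin(a),0],[0,0,-1]]).T.T)
  File "scipy/spatial/transform/_rotation.pyx", line 1143, in scipy.spatial.transform._rotation.Rotation.from_matrix
ValueError: Non-positive determinant (left-handed or null coordinate frame) in rotation matrix 0: [[ 0.04498481  0.99898767  0.        ]
 [-0.99898767  0.04498481  0.        ]
 [ 0.          0.         -1.        ]].
```

```bash
sed -i 's/\[\[np.sin(a),np.cos(a),0\],\[-np.cos(a),np.sin(a),0\]/[[-np.sin(a),np.cos(a),0],[np.cos(a),np.sin(a),0]/;s/\.T\.T//' d.py
python3 d.py .505 -.0277 .22 .045
```

```text
t 0.9 tcp [0.3826, 0.212, 0.2188] yaw 0.4702 F [1.1332, 0.4108, -0.3007] M [-0.0132, -0.0089, 0.0144] w 0.3302 gf 0.0 q6 0.01
shift [-0.2692, 0.0005, -0.0012] turn [-0.0002, -0.0, 0.4252]
```

```bash
python3 -m pendant '[[255,-0.04,0,0,0,0,0.07],[255,-0.08,0,0,0,0,0.14],[255,-0.12,0,0,0,0,0.21],[255,-0.16,0,0,0,0,0.28],[255,-0.2,0,0,0,0,0.35],[255,-0.24,0,0,0,0,0.425],[255,-0.269,0,0,0,0,0.425],[255,-0.269,0,0,0,0,0.425]]'
python3 d.py .505 -.0277 .122 .045
python3 - <<'E'
from cell import vision
import cv2,numpy as np
for n in("side","top"):
    c=vision.read_camera(n);np.savez(n+"1.npz",**c)
T=np.load("top1.npz")["img"][140:260,180:310];S=np.load("side1.npz")["img"][95:215,160:290]
cv2.imwrite("pics/p1.png",cv2.resize(np.hstack([T,S])[:,:,::-1],None,fx=3,fy=3,interpolation=cv2.INTER_CUBIC))
E
```

```text
time: 1.7
tcp_pos: [0.5064, -0.0283, 0.2183]
orientation: [2.17, 2.271, -0.001]
contact_force: [-1.4, 0.6, 0.0]
width: 0.002
gripper_force: 0.0
t 1.7 tcp [0.5064, -0.0283, 0.2183] yaw 0.0451 F [-1.3901, 0.62, 0.0383] M [-0.0875, 0.1294, 0.0008] w 0.0024 gf 0.0 q6 -0.123
shift [0.0008, -0.0013, 0.0963] turn [-0.0001, 0.0009, 0.0001]
```

View pics/p1.png

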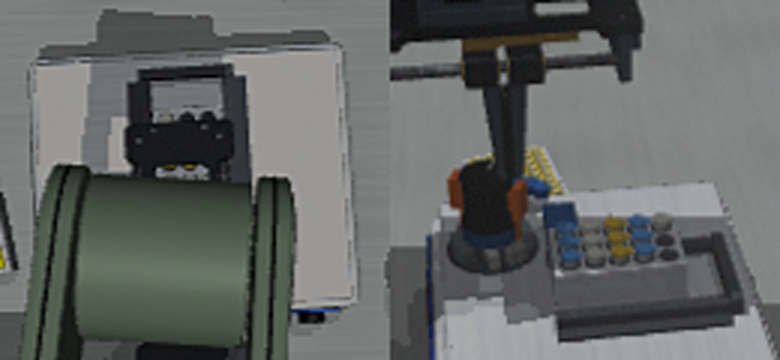

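The shut fingers hang between the knob and the block, at about side crop (505,170), clear of both. I'll descend and start the push.

```bash
python3 -m pendant '[[255,0,0,0.02,0,0,0],[255,0,0,0.045,0,0,0],[255,0,0,0.07,0,0,0],[255,0,0,0.09,0,0,0],[255,0,0,0.095,0,0,0],[255,0,0.004,0.096,0,0,0],[255,0,0.007,0.096,0,0,0],[255,0,0.009,0.096,0,0,0]]'
python3 d.py .53 -.0277 .122 .045
python3 -m pendant '[[255,0,0.0015,0,0,0,0],[255,0,0.003,0,0,0,0],[255,0,0.0045,0,0,0,0],[255,0,0.006,0,0,0,0],[255,0,0.0075,0,0,0,0],[255,0,0.009,0,0,0,0],[255,0,0.0105,0,0,0,0],[255,0,0.012,0,0,0,0]]'
python3 d.py .54 -.0277 .122 .045
```

```text
time: 2.6
tcp_pos: [0.5154, -0.0248, 0.1241]
orientation: [2.165, 2.274, 0.003]
contact_force: [0.5, -1.2, 0.5]
width: 0.002
gripper_force: 0.0
t 2.6 tcp [0.5154, -0.0248, 0.1241] yaw 0.0494 F [0.5085, -1.2069, 0.4928] M [-0.0685, 0.0138, -0.0123] w 0.0019 gf 0.0 q6 -0.12
shift [-0.0036, 0.0144, 0.0021] turn [0.0026, 0.0001, 0.0044]
time: 3.4
tcp_pos: [0.5242, -0.0245, 0.1229]
orientation: [-2.164, -2.273, 0.005]
contact_force: [-4.8, 0.1, 4.7]
width: 0.005
gripper_force: 3.0
t 3.4 tcp [0.5242, -0.0245, 0.1229] yaw 0.049 F [-4.8278, 0.0726, 4.6904] M [-0.1193, 0.9447, 0.0169] w 0.0049 gf 2.9591522767441347 q6 -0.117
shift [-0.004, 0.0156, 0.0008] turn [-0.0043, -0.0003, 0.004]
```

```bash
python3 -m pendant '[[255,0,0.0015,-0.001,0,0,0],[255,0,0.003,-0.001,0,0,0],[255,0,0.0045,-0.001,0,0,0],[255,0,0.006,-0.001,0,0,0],[255,0,0.0075,-0.001,0,0,0],[255,0,0.009,-0.001,0,0,0],[255,0,0.0105,-0.001,0,0,0],[255,0,0.012,-0.001,0,0,0]]'
python3 d.py .5485 -.0245 .122 .045
python3 -m pendant '[[255,0,0.001,-0.001,0,0,0],[255,0,0.002,-0.001,0,0,0],[255,0,0.003,-0.001,0,0,0],[255,0,0.004,-0.001,0,0,0],[255,0,0.005,-0.001,0,0,0],[255,0,0.006,-0.001,0,0,0],[255,0,0.006,-0.001,0,0,0],[255,0,0.006,-0.001,0,0,0]]'
python3 d.py .5485 -.0245 .122 .045
```

```text
time: 4.2
tcp_pos: [0.5382, -0.0238, 0.1239]
orientation: [-2.166, -2.275, -0.0]
contact_force: [-2.7, -0.4, -2.5]
width: 0.005
gripper_force: 1.1
t 4.2 tcp [0.5382, -0.0238, 0.1239] yaw 0.049 F [-2.748, -0.35, -2.5286] M [-0.0879, 0.5015, -0.0111] w 0.0052 gf 1.1459754029056057 q6 -0.115
shift [-0.0012, 0.0102, 0.0019] turn [-0.0, -0.0001, 0.004]
time: 5.0
tcp_pos: [0.5443, -0.0236, 0.1251]
orientation: [2.166, 2.275, 0.001]
contact_force: [-3.2, -0.6, -0.4]
width: 0.005
gripper_force: 1.3
t 5.0 tcp [0.5443, -0.0236, 0.1251] yaw 0.049 F [-3.2013, -0.5926, -0.4356] M [-0.1054, 0.4676, 0.01] w 0.0049 gf 1.3198367107543163 q6 -0.113
shift [-0.0011, 0.0041, 0.0031] turn [0.0006, -0.0, 0.004]
```

Friction is about 3 N. I'll creep on in small steps and watch the force.

```bash
python3 -m pendant '[[255,0,0.0004,0,0,0,0],[255,0,0.0008,0,0,0,0],[255,0,0.0012,0,0,0,0],[255,0,0.0016,0,0,0,0],[255,0,0.002,0,0,0,0],[255,0,0.002,0,0,0,0],[255,0,0.002,0,0,0,0],[255,0,0.002,0,0,0,0]]' | egrep 'tcp|force'
python3 -m pendant '[[255,0,0.0003,0,0,0,0],[255,0,0.0006,0,0,0,0],[255,0,0.0009,0,0,0,0],[255,0,0.0012,0,0,0,0],[255,0,0.0015,0,0,0,0],[255,0,0.0015,0,0,0,0],[255,0,0.0015,0,0,0,0],[255,0,0.0015,0,0,0,0]]'| egrep 'tcp|force'
```

```text
tcp_pos: [0.5461, -0.0235, 0.125]
contact_force: [-3.7, -0.9, 1.8]
gripper_force: 2.1
tcp_pos: [0.5476, -0.0234, 0.125]
contact_force: [-3.3, 0.0, 3.0]
gripper_force: 2.5
```

```bash
python3 -m pendant '[[255,0,0.0003,0,0,0,0],[255,0,0.0006,0,0,0,0],[255,0,0.0009,0,0,0,0],[255,0,0.0012,0,0,0,0],[255,0,0.0015,0,0,0,0],[255,0,0.0015,0,0,0,0],[255,0,0.0015,0,0,0,0],[255,0,0.0015,0,0,0,0]]' | egrep 'tcp|force'
```

```text
tcp_pos: [0.549, -0.0233, 0.125]
contact_force: [-5.5, -0.1, 4.2]
gripper_force: 2.6
```

Run:
```python
from cell import vision
import cv2,numpy as np
c=vision.read_camera("side");np.savez("side2.npz",**c)
cv2.imwrite("pics/p2.png",cv2.resize(c["img"][135:215,190:290,::-1],None,fx=6,fy=6,interpolation=cv2.INTER_CUBIC))
```

```text
(no output)
```

View pics/p2.png

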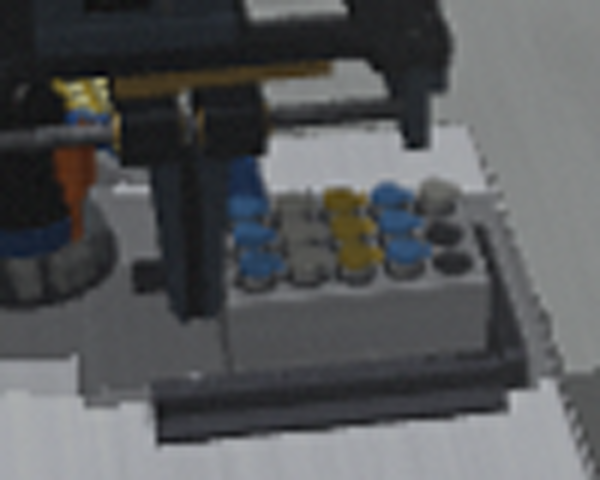

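The block's front, at crop (488,290), is at or very near the end stop. The force has just started to rise, so I'll creep on to confirm.

```bash
python3 -m pendant '[[255,0,0.0002,0,0,0,0],[255,0,0.0004,0,0,0,0],[255,0,0.0006,0,0,0,0],[255,0,0.0008,0,0,0,0],[255,0,0.001,0,0,0,0],[255,0,0.001,0,0,0,0],[255,0,0.001,0,0,0,0],[255,0,0.001,0,0,0,0]]' | egrep 'tcp|force'
```

```text
tcp_pos: [0.55, -0.0233, 0.125]
contact_force: [-5.9, 0.3, 4.1]
gripper_force: 2.7
```

```bash
python3 -m pendant '[[255,0,0.0002,0,0,0,0],[255,0,0.0004,0,0,0,0],[255,0,0.0006,0,0,0,0],[255,0,0.0008,0,0,0,0],[255,0,0.001,0,0,0,0],[255,0,0.001,0,0,0,0],[255,0,0.001,0,0,0,0],[255,0,0.001,0,0,0,0]]' | egrep 'tcp|force'
```

```text
tcp_pos: [0.551, -0.0232, 0.125]
contact_force: [-4.5, 0.4, 4.1]
gripper_force: 2.7
```

```bash
python3 -m pendant '[[255,0,0.0002,0,0,0,0],[255,0,0.0004,0,0,0,0],[255,0,0.0006,0,0,0,0],[255,0,0.0008,0,0,0,0],[255,0,0.001,0,0,0,0],[255,0,0.001,0,0,0,0],[255,0,0.001,0,0,0,0],[255,0,0.001,0,0,0,0]]' | egrep 'tcp|force'
```

```text
tcp_pos: [0.5518, -0.0232, 0.125]
contact_force: [-6.5, -0.1, 3.5]
gripper_force: 2.9
```

```bash
python3 -m pendant '[[255,0,0.0002,0,0,0,0],[255,0,0.0004,0,0,0,0],[255,0,0.0006,0,0,0,0],[255,0,0.0008,0,0,0,0],[255,0,0.001,0,0,0,0],[255,0,0.001,0,0,0,0],[255,0,0.001,0,0,0,0],[255,0,0.001,0,0,0,0]]' | egrep 'time|tcp|force'
```

```text
time: 10.65
tcp_pos: [0.5518, -0.0232, 0.125]
contact_force: [-7.8, -0.2, 5.8]
gripper_force: 4.1
```

```bash
python3 -m pendant '[[255,0,0.0004,0,0,0,0],[255,0,0.0008,0,0,0,0],[255,0,0.0012,0,0,0,0],[255,0,0.0015,0,0,0,0],[255,0,0.0015,0,0,0,0],[255,0,0.0015,0,0,0,0],[255,0,0.0015,0,0,0,0],[255,0,0.0015,0,0,0,0]]' | egrep 'time|tcp|force'
python3 d.py
```

```text
time: 11.45
tcp_pos: [0.5519, -0.0232, 0.125]
contact_force: [-11.5, -0.9, 8.9]
gripper_force: 5.9
t 11.45 tcp [0.5519, -0.0232, 0.125] yaw 0.0492 F [-11.4502, -0.895, 8.8702] M [-0.1703, 1.8962, -0.0253] w 0.0029 gf 5.930357374018058 q6 -0.111
```

The block is home: no further movement at 11 N. I'll back off, rise, and check the knob position with the side view.

```bash
python3 -m pendant '[[255,0,-0.005,0,0,0,0],[255,0,-0.01,0,0,0,0],[255,0,-0.015,0,0,0,0],[255,0,-0.018,-0.02,0,0,0],[255,0,-0.018,-0.05,0,0,0],[180,0,-0.018,-0.08,0,0,0],[90,0,-0.018,-0.1,0,0,0],[0,0,-0.018,-0.1,0,0,0]]' | egrep 'time|tcp|force'
python3 d.py .487 .0415 .225 -.377
python3 - <<'E'
from h import *
S=np.load("side0.npz")
for (u,v) in((181.46,157.84),(202.2,162.59),(191.8,160.2)):
    o,d=ray(S,u,v)
    for y in (.0326,.0415,.0512): print(u,y,(o+d*(y-o[1])/d[1]).round(4))
E
```

```text
time: 12.25
tcp_pos: [0.5389, -0.024, 0.228]
contact_force: [0.2, -0.2, -0.0]
gripper_force: 0.0
t 12.25 tcp [0.5389, -0.024, 0.228] yaw 0.049 F [0.2482, -0.2257, -0.0376] M [-0.13, 0.0553, 0.0195] w 0.2347 gf 0.0 q6 -0.115
shift [0.068, -0.0486, 0.0026] turn [0.0082, -0.001, 0.426]
181.46 0.0326 [0.4623 0.0326 0.1602]
181.46 0.0415 [0.4617 0.0415 0.1545]
181.46 0.0512 [0.4611 0.0512 0.1482]
202.2 0.0326 [0.5078 0.0326 0.1441]
202.2 0.0415 [0.5077 0.0415 0.1382]
202.2 0.0512 [0.5075 0.0512 0.1318]
191.8 0.0326 [0.4848 0.0326 0.1522]
191.8 0.0415 [0.4845 0.0415 0.1464]
191.8 0.0512 [0.4841 0.0512 0.1401]
```

```bash
python3 -m pendant '[[0,0.02,-0.015,0,0,0,0.08],[0,0.04,-0.03,0,0,0,0.2],[0,0.06,-0.045,0,0.004,0,0.32],[0,0.068,-0.0495,0,0.008,0,0.426],[0,0.068,-0.0495,0,0.008,0,0.426],[0,0.068,-0.0495,0,0.008,0,0.426],[0,0.068,-0.0495,0,0.008,0,0.426],[0,0.068,-0.0495,0,0.008,0,0.426]]' | egrep 'time|tcp|force'
python3 d.py .486 .0415 .131 -.377
python3 - <<'E'
from cell import vision
import cv2,numpy as np
from h import *
c=vision.read_camera("side");np.savez("side3.npz",**c);t=vision.read_camera("top")
print(blobs(c["img"],(3,110,60),(22,255,255),(170,135,215,190),3)[1])
S=c["img"][75:205,140:290,::-1];T=t["img"][150:280,180:330,::-1]
cv2.imwrite("pics/p3.png",cv2.resize(np.hstack([S]),None,fx=4,fy=4,interpolation=cv2.INTER_CUBIC))
E
```

```text
time: 13.05
tcp_pos: [0.4842, 0.0411, 0.2246]
contact_force: [0.1, -0.4, 0.3]
gripper_force: 0.0
t 13.05 tcp [0.4842, 0.0411, 0.2246] yaw -0.3769 F [0.1271, -0.4081, 0.3429] M [-0.0897, 0.0694, -0.0054] w 0.9419 gf 0.0 q6 0.436
shift [0.0012, 0.0023, 0.0936] turn [-0.0079, 0.0018, 0.0001]
[(47, array([181.49, 158.34]), array([179, 152,   6,  14], dtype=int32)), (77, array([202.25, 162.53]), array([199, 155,   7,  20], dtype=int32))]
```

View pics/p3.png

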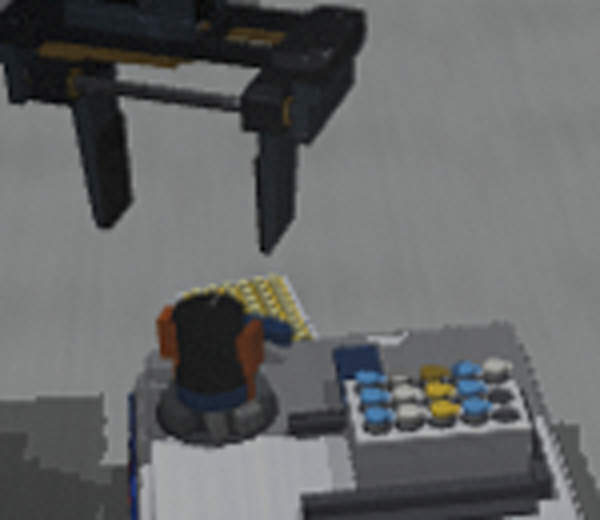

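The open fingers straddle the knob, with tips at crop (110,225) and (268,250). The block now touches the end stop. I'll descend and close to just outside the tabs.

```bash
python3 -m pendant '[[0,0.001,0.0015,0.02,-0.006,0,0],[0,0.001,0.0015,0.045,-0.006,0,0],[0,0.001,0.0015,0.07,-0.006,0,0],[0,0.001,0.0015,0.085,-0.006,0,0],[40,0.001,0.0015,0.0935,-0.006,0,0],[60,0.001,0.0015,0.0935,-0.006,0,0],[80,0.001,0.0015,0.0935,-0.006,0,0],[80,0.001,0.0015,0.0935,-0.006,0,0]]' | egrep 'time|tcp|force'
python3 d.py .486 .0415 .131 -.377
```

```text
time: 13.95
tcp_pos: [0.4857, 0.0421, 0.1324]
contact_force: [-0.2, 0.3, -0.5]
gripper_force: 0.0
t 13.95 tcp [0.4857, 0.0421, 0.1324] yaw -0.3771 F [-0.2449, 0.3305, -0.5016] M [-0.0937, 0.0784, 0.001] w 0.7001 gf 0.0 q6 0.441
shift [-0.0004, 0.0005, 0.0014] turn [0.0002, 0.0006, -0.0001]
```

```bash
python3 -m pendant '[[84,0,0,0,0,0,0],[86,0,0,0,0,0,0],[88,0,0,0,0,0,0],[90,0,0,0,0,0,0],[92,0,0,0,0,0,0],[92,0,0,0,0,0,0],[92,0,0,0,0,0,0],[92,0,0,0,0,0,0]]' | egrep 'time|tcp|force'
python3 d.py .486 .0415 .131 -.377
```

```text
time: 14.75
tcp_pos: [0.486, 0.042, 0.132]
contact_force: [4.1, -2.1, 3.9]
gripper_force: 2.6
t 14.75 tcp [0.486, 0.042, 0.132] yaw -0.377 F [4.1005, -2.1328, 3.8799] M [-0.4653, -0.9225, -0.0086] w 0.6419 gf 2.6353778690099716 q6 0.441
shift [-0.0004, 0.0001, 0.001] turn [0.0008, 0.0007, 0.0]
```

Only the tab_b-side finger touches, so I'll shift along +y until it's free.

```bash
python3 -m pendant '[[92,0,0.0005,0,0,0,0],[92,0,0.001,0,0,0,0],[92,0,0.001,0,0,0,0],[92,0,0.001,0,0,0,0],[92,0,0.001,0,0,0,0],[92,0,0.001,0,0,0,0],[92,0,0.001,0,0,0,0],[92,0,0.001,0,0,0,0]]' | egrep 'time'
python3 d.py .486 .0415 .131 -.377
```

```text
time: 15.55
t 15.55 tcp [0.4862, 0.0418, 0.1316] yaw -0.377 F [3.9288, -0.5454, 3.9269] M [-0.372, -0.8173, 0.0384] w 0.6435 gf 2.5152935832738876 q6 0.44
shift [-0.0003, -0.0, 0.0006] turn [-0.001, 0.0011, 0.0]
```

```bash
python3 -m pendant '[[92,0,0.0005,0,0,0,0],[92,0,0.001,0,0,0,0],[92,0,0.001,0,0,0,0],[92,0,0.001,0,0,0,0],[92,0,0.001,0,0,0,0],[92,0,0.001,0,0,0,0],[92,0,0.001,0,0,0,0],[92,0,0.001,0,0,0,0]]' | egrep 'time'
python3 d.py .486 .0415 .131 -.377
```

```text
time: 16.35
t 16.35 tcp [0.4864, 0.0414, 0.1312] yaw -0.377 F [2.8631, -0.1361, 1.5332] M [-0.1785, -0.5721, 0.0744] w 0.6416 gf 1.6601238772273064 q6 0.439
shift [-0.0, -0.0004, 0.0002] turn [-0.0025, 0.0018, -0.0]
```

```bash
python3 -m pendant '[[92,0,0.0005,0,0,0,0],[92,0,0.001,0,0,0,0],[92,0,0.001,0,0,0,0],[92,0,0.001,0,0,0,0],[92,0,0.001,0,0,0,0],[92,0,0.001,0,0,0,0],[92,0,0.001,0,0,0,0],[92,0,0.001,0,0,0,0]]' | egrep 'time'
python3 d.py .486 .0415 .131 -.377
```

```text
time: 17.15
t 17.15 tcp [0.4867, 0.0409, 0.1311] yaw -0.3769 F [-1.9982, -0.0607, -0.3504] M [-0.0774, 0.3912, -0.0539] w 0.6378 gf 0.9495798870921135 q6 0.438
shift [0.0003, -0.0009, 0.0001] turn [-0.0037, 0.0025, 0.0001]
```

```bash
python3 -m pendant '[[96,0,-0.0004,0,0,0,0],[99,0,-0.0004,0,0,0,0],[102,0,-0.0004,0,0,0,0],[105,0,-0.0004,0,0,0,0],[108,0,-0.0004,0,0,0,0],[110,0,-0.0004,0,0,0,0],[110,0,-0.0004,0,0,0,0],[110,0,-0.0004,0,0,0,0]]' | egrep 'time'
python3 d.py .486 .0415 .131 -.377
```

```text
time: 17.95
t 17.95 tcp [0.487, 0.0409, 0.1313] yaw -0.3769 F [-2.4473, -2.4406, -2.1478] M [-0.5053, 0.4655, -0.0243] w 0.5662 gf 8.46361756324768 q6 0.439
shift [0.0002, -0.0011, 0.0003] turn [-0.0023, 0.0022, 0.0001]
```

```bash
python3 -m pendant '[[110,-0.0003,-0.0003,0,0,0,0],[112,-0.0005,-0.0006,0,0,0,0],[114,-0.0005,-0.0006,0,0,0,0],[116,-0.0005,-0.0006,0,0,0,0],[116,-0.0005,-0.0006,0,0,0,0],[116,-0.0005,-0.0006,0,0,0,0],[116,-0.0005,-0.0006,0,0,0,0],[116,-0.0005,-0.0006,0,0,0,0]]' | egrep 'time'
python3 d.py .486 .0415 .131 -.377
```

```text
time: 18.75
t 18.75 tcp [0.4866, 0.041, 0.1314] yaw -0.377 F [-0.1013, -0.5593, -5.4014] M [-0.2201, 0.1659, 0.0348] w 0.5499 gf 9.918977916240692 q6 0.438
shift [0.0003, -0.0008, 0.0004] turn [-0.0017, 0.0014, -0.0]
```

Well balanced at 10 N. I'll close slightly further so that both toes clear.

```bash
python3 -m pendant '[[117,0,0,0,0,0,0],[118,0,0,0,0,0,0],[119,0,0,0,0,0,0],[120,0,0,0,0,0,0],[121,0,0,0,0,0,0],[121,0,0,0,0,0,0],[121,0,0,0,0,0,0],[121,0,0,0,0,0,0]]' | egrep 'time'
python3 d.py .486 .0415 .131 -.377
```

```text
time: 19.55
t 19.55 tcp [0.4866, 0.0409, 0.1314] yaw -0.3771 F [-0.2296, 0.6733, -5.2661] M [-0.0229, 0.0778, 0.0244] w 0.5263 gf 11.156400293111801 q6 0.438
shift [0.0003, -0.0007, 0.0004] turn [-0.0017, 0.0014, -0.0001]
```

```bash
python3 -m pendant '[[122,0,0,0,0,0,0],[123,0,0,0,0,0,0.01],[123,0,0,0,0,0,0.025],[123,0,0,0,0,0,0.04],[123,0,0,0,0,0,0.06],[123,0,0,0,0,0,0.08],[123,0,0,0,0,0,0.1],[123,0,0,0,0,0,0.1]]' | egrep 'time'
python3 d.py .486 .0415 .131 -.477
```

```text
time: 20.35
t 20.35 tcp [0.4865, 0.0409, 0.1314] yaw -0.4777 F [0.2044, 1.2286, -4.8095] M [0.0691, 0.1248, 0.0603] w 0.5249 gf 11.657340824604034 q6 0.539
shift [0.0003, -0.0007, 0.0004] turn [-0.0017, 0.0017, -0.0007]
```

```bash
python3 -m pendant '[[123,0,0,0.0002,0,0,0.04],[123,0,0,0.0005,0,0,0.08],[123,0,0,0.001,0,0,0.12],[123,0,0,0.001,0,0,0.16],[123,0,0,0.001,0,0,0.2],[123,0,0,0.001,0,0,0.24],[123,0,0,0.001,0,0,0.28],[123,0,0,0.001,0,0,0.3]]' | egrep 'time'
python3 d.py
python3 - <<'E'
from h import *
from cell import vision
c=vision.read_camera("side")
print(blobs(c["img"],(100,150,60),(120,255,255),(195,145,225,185),4)[1],blobs(c["img"],(3,110,60),(22,255,255),(170,135,215,190),3)[1])
cv2.imwrite("pics/p4.png",cv2.resize(c["img"][125:205,155:265,::-1],None,fx=6,fy=6,interpolation=cv2.INTER_CUBIC))
E
```

```text
time: 21.15
t 21.15 tcp [0.4861, 0.0412, 0.1313] yaw -0.7782 F [-3.8732, 3.4879, 4.4662] M [0.3278, 0.8426, 0.1056] w 0.5176 gf 13.417985290288925 q6 0.839
[(11, array([212.64, 157.64]), array([209, 156,   8,   5], dtype=int32))] [(7, array([195.29, 142.86]), array([194, 141,   4,   5], dtype=int32)), (4, array([183. , 157.5]), array([183, 156,   1,   4], dtype=int32))]
```

View pics/p4.png

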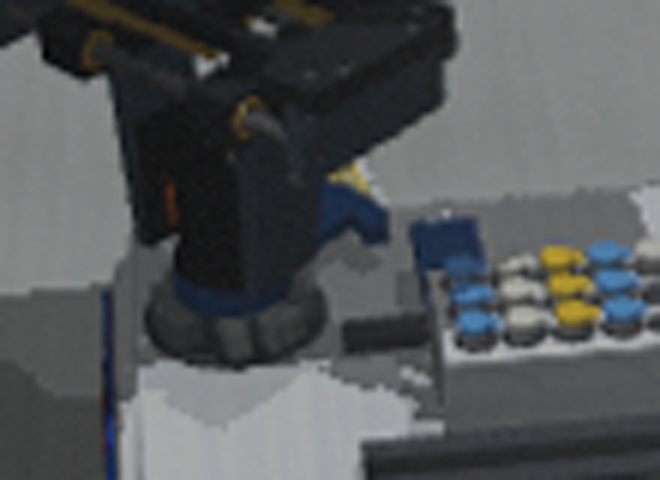

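The arm is swinging towards the lug, at crop (350,215). There's a 5 N side load, so I'll recentre along −y and keep turning.

```bash
python3 -m pendant '[[123,0,-0.0005,0,0,0,0],[123,0,-0.001,0,0,0,0.02],[123,0,-0.0015,0,0,0,0.05],[123,0,-0.0015,0,0,0,0.08],[123,0,-0.0017,0,0,0,0.12],[123,0,-0.0018,0,0,0,0.16],[123,0,-0.002,0,0,0,0.2],[123,0,-0.002,0,0,0,0.2]]' | egrep 'time'
python3 d.py
```

```text
time: 22.0
t 22.0 tcp [0.4858, 0.0417, 0.1312] yaw -0.9763 F [-3.2427, -0.6018, 6.9095] M [-0.1924, 0.6754, 0.081] w 0.5205 gf 11.92436769604683 q6 1.041
```

```bash
python3 -m pendant '[[123,-0.0003,-0.0003,-0.0005,0,0,0.03],[123,-0.0006,-0.0006,-0.001,0,0,0.06],[123,-0.0008,-0.0008,-0.001,0,0,0.09],[123,-0.0008,-0.0008,-0.001,0,0,0.12],[123,-0.0008,-0.0008,-0.001,0,0,0.15],[123,-0.0008,-0.0008,-0.001,0,0,0.18],[123,-0.0008,-0.0008,-0.001,0,0,0.2],[123,-0.0008,-0.0008,-0.001,0,0,0.2]]' | egrep 'time'
python3 d.py
python3 -m pendant '[[123,0,-0.0003,0,0,0,0.01],[123,0,-0.0003,0,0,0,0.02],[123,0,-0.0003,0,0,0,0.03],[123,0,-0.0003,0,0,0,0.04],[123,0,-0.0003,0,0,0,0.05],[123,0,-0.0003,0,0,0,0.06],[123,0,-0.0003,0,0,0,0.06],[123,0,-0.0003,0,0,0,0.06]]' | egrep 'time'
python3 d.py
```

```text
time: 22.8
t 22.8 tcp [0.4852, 0.0423, 0.1314] yaw -1.1768 F [3.1678, -1.0549, -5.0657] M [-0.0895, -0.4356, 0.0963] w 0.5193 gf 12.220638245344162 q6 1.242
time: 23.6
t 23.6 tcp [0.4851, 0.0425, 0.1315] yaw -1.2368 F [5.6873, -1.1916, -6.1691] M [-0.2596, -0.7258, 0.1464] w 0.5195 gf 12.64382466673851 q6 1.302
```

```bash
python3 -m pendant '[[123,0.0005,0.0005,0,0,0,0],[123,0.001,0.0008,0.0005,0,0,0],[123,0.001,0.0008,0.001,0,0,0.01],[123,0.001,0.0008,0.001,0,0,0.02],[123,0.001,0.0008,0.001,0,0,0.03],[123,0.001,0.0008,0.001,0,0,0.04],[123,0.001,0.0008,0.001,0,0,0.04],[123,0.001,0.0008,0.001,0,0,0.04]]' | egrep 'time'
python3 d.py
python3 -m pendant '[[123,0,0,0,0,0,0.01],[123,0,0,0,0,0,0.02],[123,0,0,0,0,0,0.03],[123,0,0,0,0,0,0.04],[123,0,0,0,0,0,0.04],[123,0,0,0,0,0,0.04],[123,0,0,0,0,0,0.04],[123,0,0,0,0,0,0.04]]' | egrep 'time'
python3 d.py
```

```text
time: 24.4
t 24.4 tcp [0.4853, 0.0424, 0.1312] yaw -1.2774 F [1.7446, 0.1408, 4.9844] M [-0.1301, 0.0187, 0.1217] w 0.5173 gf 12.127891927957535 q6 1.342
time: 25.2
t 25.2 tcp [0.4853, 0.0424, 0.1312] yaw -1.3159 F [0.8035, -0.0703, 6.0662] M [-0.0028, 0.0183, 0.5717] w 0.5169 gf 13.12987133860588 q6 1.381
```

Torque jumped from 0.12 to 0.57 N m at about 0.94 rad turned: that is the stop. I'll ease the twist slightly and let go there.

```bash
python3 -m pendant '[[123,0,0,0,0,0,-0.01],[123,0,0,0,0,0,-0.01],[118,0,0,0,0,0,-0.01],[112,0,0,0,0,0,-0.01],[105,0,0,0,0,0,-0.01],[98,0,0,0,0,0,-0.01],[88,0,0,0,0,0,-0.01],[75,0,0,0,0,0,-0.01]]' | egrep 'time'
python3 d.py
python3 -m pendant '[[50,0,0,0,0,0,0],[20,0,0,0,0,0,0],[0,0,0,0,0,0,0],[0,0,0,-0.01,0,0,0],[0,0,0,-0.03,0,0,0],[0,0,0,-0.06,0,0,0],[0,0,0,-0.09,0,0,0],[0,0,0,-0.12,0,0,0]]' | egrep 'time'
python3 d.py
```

```text
time: 26.0
t 26.0 tcp [0.484, 0.0424, 0.1298] yaw -1.3078 F [0.2786, -0.0762, 0.676] M [-0.0609, 0.1727, -0.0002] w 0.695 gf 0.0 q6 1.372
time: 26.8
t 26.8 tcp [0.4852, 0.0424, 0.2524] yaw -1.3071 F [0.7892, 0.4407, 0.7607] M [-0.0557, 0.1034, -0.0117] w 0.997 gf 0.0 q6 1.371
```

Run:
```python
from h import *
from cell import vision
c=vision.read_camera("side")
b=blobs(c["img"],(3,110,60),(22,255,255),(165,130,220,195),3)[1];print(b)
cv2.imwrite("pics/p5.png",cv2.resize(c["img"][125:205,155:265,::-1],None,fx=6,fy=6,interpolation=cv2.INTER_CUBIC))
```

```text
[(104, array([196.18, 166.78]), array([192, 159,   9,  20], dtype=int32))]
```

View pics/p5.png

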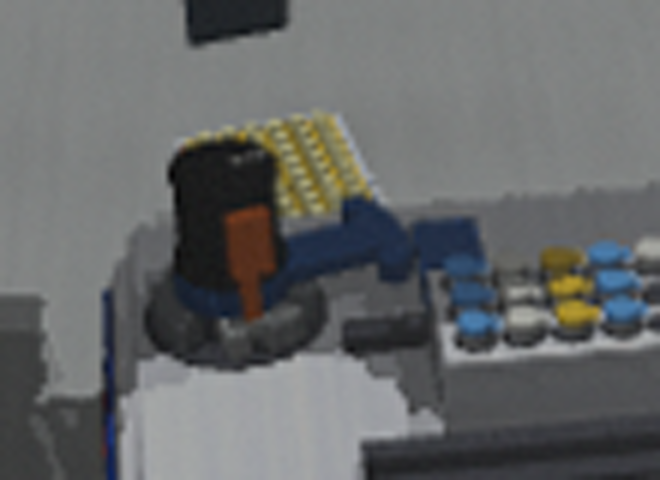

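The knob stayed put with the blue arm behind the lug, at crop (385,235), and the tab's toe sits in a notch at crop (250,305). The gripper is clear, so I'm handing in.

```bash
python3 -c "
from cell import finish_job
print(finish_job())"
```

```text
the job is handed in; nothing more can be done
None
```

The block was pushed home against its end stop and the knob turned about 0.93 rad to its felt stop, where it latched; after letting go, the side view showed the arm behind the lug and tab_b's toe in its notch (tab_a was out of sight). I handed the job in at about 27 s, and no verdict came back.

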